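# Start the lunch-box sealer from its control pod

## Task

A large lunch box is loaded in the sealer, so start it from the control pod standing on the counter: first switch the rocker on by pressing its raised orange end right down, then press the yellow large-box key fully in, then press the green start button fully in and let it spring back. Press nothing else on the pod, do not pick up or shove the pod, and leave the tub, bottles, bowl, jar and cup around it where they are.

Things in the scene. Friction and masses are not known exactly. Their poses are not given: they have to be found in the camera images.
- pod: loose control pod, 0.9 kg, charcoal with aluminium deck, 190 (x) x 250 (y) x 45 mm high. Origin: centre of underside; x away from the robot at yaw 0, y left, z up; lies flat, left or right of the middle, yaw up to 0.5 rad. On the deck (pod x, y, mm): rocker (0, 83); white, blue, yellow keys (-55, 5), (0, 5), (55, 5); green button (-40, -80), red (40, -80).
- rocker (a joint): rocker paddle, 64 (pod x) x 28 x 12 mm, hinged across its middle 53 mm above the counter; black half to pod -x, orange half to pod +x. In rad: 0 = off, orange end raised by 0.2 rad; 0.4 = end stop, on, orange end 0.2 rad down. Starts at 0 to 0.06. Stays where left, no spring; takes about 2.3 N at rocker_orange.
- rocker_orange (a point): the point to press on the rocker: on the top face of its orange half, 22 mm from the hinge line (10 mm from the orange end); about 63 mm above the counter when off, about 54.5 mm when on. Moves with the rocker.
- yellow_key (a joint): travel of the yellow (large-box) key in m: 0 = up, 0.006 = end stop, fully in. Takes about 2.5 N; it stays in when pressed, no spring.
- yellow_top (a point): yellow square key, 26 x 26 mm; this point is the centre of its top face. 57 mm above the counter when up, 51 mm when in.
- green_button (a joint): travel of the green start button in m: 0 = out, 0.006 = end stop, fully in. Spring button: 1.5 N to start, 5 N fully in; it springs back when let go.
- green_top (a point): green round button, 32 mm across; this point is the centre of its top face, 58 mm above the counter when out, 52 mm when in.
- white_key (a joint): travel of the white (small-box) key in m, 0 = up; not to be pressed.
- blue_key (a joint): travel of the blue (medium-box) key in m, 0 = up; not to be pressed.
- red_button (a joint): travel of the red (stop) button in m, 0 = out, round, 32 mm across; not to be pressed.
- rice_tub: bystander: round wooden tub of rice, 170 mm across, 90 mm high, on the other side of the middle from the pod; origin: centre of its underside, as for all bystanders.
- dish: bystander: blue sauce bowl, 72 mm across, 28 mm high, just behind the pod (its +x side).
- jar: bystander: small amber jar with a black cap, 48 mm across, 60 mm high, just behind the pod (its +x side).
- soy_bottle: bystander: dark brown squeeze bottle, white cap, 60 mm across, 175 mm high, far left.
- mayo_bottle: bystander: cream squeeze bottle, red cap, 60 mm across, 175 mm high, far left.
- chopstick_cup: bystander: grey-green cup of chopsticks, 72 mm across, 200 mm high over the sticks, far right.

How it is judged:
On the way, in this order (a step that is already met when the one before it is completed fails the run):
1. the rocker is switched on (value of joint rocker above 0.32 rad), for 0.1 s.
2. then the yellow key is pressed in (value of joint yellow_key above 0.0045 m), for 0.1 s.
3. then the green button is pressed in (value of joint green_button above 0.0045 m), for 0.05 s.
At the end, for the whole second after the job is handed in: Rocker on (over 0.32 of 0.40 rad), yellow key in (over 4.5 of 6 mm), green button sprung back (under 1.5 mm), white, blue and red ones unpressed (under 2 mm), pod flat, at rest and within 30 mm of its start, every bystander within 20 mm of its start (value of joint rocker above 0.32 rad and value of joint yellow_key above 0.0045 m and value of joint green_button below 0.0015 m and value of joint each of white_key, blue_key, red_button below 0.002 m and distance of pod from where it was at the start of the episode below 0.03 m and linear speed of pod below 0.02 m/s and angle between pod's own z axis and vertical below 0.05 rad and distance of each of rice_tub, dish, jar, soy_bottle, mayo_bottle, chopstick_cup from where it was at the start of the episode below 0.02 m); the robot touches nothing.
It fails at once if the yellow key is pressed (over 2 mm) before the rocker is on (value of joint yellow_key above 0.002 m and value of joint rocker below 0.3 rad).
It fails at once if the green button is pressed (over 2 mm) before the yellow key is in (value of joint green_button above 0.002 m and value of joint yellow_key below 0.004 m).
It fails at once if the white key, the blue key or the red button is pressed (over 2 mm) (value of joint any of white_key, blue_key, red_button above 0.002 m).
It fails at once if the pod is lifted (over 8 mm), tipped or shoved (over 30 mm) (height (world z) of pod above 0.008 m or angle between pod's own z axis and vertical above 0.1 rad or distance of pod from where it was at the start of the episode above 0.03 m).
It fails at once if a bystander is moved or lifted (over 20 mm) (distance of any of rice_tub, dish, jar, soy_bottle, mayo_bottle, chopstick_cup from where it was at the start of the episode above 0.02 m).
It also fails if it takes over 51 s, if anything falls off the work surface, if the arm or the gripper's body presses on something with over 40 N, if the wrist force passes 120 N, or if a joint passes its speed limit or range.

## Robot

A 6-joint arm with a two-finger parallel gripper is mounted at the origin on the work surface. World frame = base frame: x ahead of the robot, y to its left, z up, the work surface at z = 0. Lengths are in m, angles in rad, forces in N, time in s.
With the tool pointing down it reaches from about 0.35 to 0.775 m from the base axis. Payload 7.3 kg.
Tool frame: the origin (TCP) lies at the very end of the fingers, on their centre line; the grasp point (between the pads) lies 19 mm behind it; z points along the fingers, y is the direction in which the jaws open and shut (so a half turn about z gives the same grasp; the last joint's range is limited). The gripper opens to 92 mm and grips with 3 to 60 N. Pads are 19 mm wide; open, the fingers measure 130 mm over their backs; the gripper's body (75 mm by 190 mm) begins 47 mm behind the grasp point.
Start: joints at [1.118, 0.342, 1.524, -0, 1.275, -0.146], TCP at [0.159, 0.501, 0.227] pointing down, gripper open.
Joint ranges: [-2.53, 2.53], [-0.77, 2.02], [0.04, 2.7], [-1, 4.14], [0.28, 2.66], [-3.11, 3.11]. Speed limits (rad/s): [2.57, 2.57, 3.14, 3.14, 3.14, 3.14].

## Interface

Orientations are given as [roll, pitch, yaw] about the fixed x, y, z axes, in that order (R = Rz(yaw) Ry(pitch) Rx(roll)).
In Python, from cell import robot gives the robot as it stands.
- The arm moves only by the tool apply_moves, never from a script. Its argument "plan" is a list of rows, each an object of numbers: "tx", "ty", "tz": the shift along the tool's x, y, z in m; "yaw": the turn about the tool's z in rad; "grip": the opening, from -1 (shut) to 1 (fully open), so that 0 is half open. In form: [{"tx": .., "ty": .., "tz": .., "yaw": .., "grip": ..}, ...]. A call has 1 to 8 rows; each row is the pose to reach, as a shift and turn from the pose commanded when the call began, along the tool's axes at that moment; what a row does not reach only later rows make up. A row lasts 1/8 s, in which the tool goes at most 62.5 mm and 10.7 degrees, less where a joint would pass 70% of its speed; a pose out of reach is approached as far as the arm can. A call with a gripper value outside its range is refused whole. The fingers move at their own pace and stop on an object; "force" is the grip in N (left out, the last holds). Time passes only in rows, so rows that repeat a pose let the fingers close. It gives the time, the measured TCP pose, the force and the opening at its end, in the units of the state.
- robot.observe(): the state, without advancing time (a new reading comes with each control period).
- robot.read_camera(name): name is "scene" or "top"; returns (picture, depth): 420x560x3 uint8, red, green, blue; 420x560 float32, m along the optical axis (not along the pixel's ray), 0 where there is no reading.
- robot.get_calibration(name): a dict with "camera_matrix" (3x3 intrinsics, pixels), "k1" (the pictures are not rectified: a ray, as slopes to the right and down, at radius r is drawn at 1 + k1 r^2 times it, then the intrinsics apply), "R" (3x3) and "t" (3): a world point X has camera coordinates R X + t. Camera axes: x right, y down, z forward; pixel columns grow to the right and rows downward; lengths in m; the calibration is good to about 2 mm. A picture is of the moment at which its call begins. get_calibration takes no time and is no camera call.
- robot.hand_in(): hands the job in, once; it reports no verdict.
Trained networks look in the newest picture that a camera, given by its name, has taken for a name from the list of things; names that differ only in an ending like _2 or _b are one class to them, and where a whole thing is asked for, a point or a joint stands for the part that bears it (a point fixed in the world has none). Each returns a list of dicts, best first, with "confidence" (0 to 1); they miss things now and then, are a little off and sometimes report something else, mostly with a low value. They report only what shows in the picture. A call takes as long as a camera call.
- robot.outline_of(label, camera): "region" (420x560 bool, what is visible of it) and "pixel" ([row, column] in pixels, amid what is visible of it).
- robot.tip_of(label, camera): "pixel" ([row, column] in pixels: a listed point, or the origin of a listed thing).
The state is a dict: "time": time; "qpos": joint angles; "qvel": joint speeds; "joint_efforts": joint torques, N m; "tool_pos": TCP position; "tool_rot": TCP orientation; "contact_force": force on the tool from outside, world axes, zero at the start; "torque": the same for the moment, N m; "opening": finger opening in m.
Only numpy, scipy, OpenCV 4.12 (cv2) and the standard library are available. Lean on these libraries where they do the work, as an engineer would, in place of code of your own. Each camera call takes 0.05 s, during which the arm holds its last target.

## Working session

There is one attempt and no reset: what is moved stays moved. The work goes in short steps, Python scripts to look and compute and a tool call to move; the robot and the scene stay as the last step left them, time stands still between calls to the robot, and variables do not carry over. Pictures are saved under pics/ and viewed, and the job is handed in when it is done.

Besides the shell and the picture viewer there is one more tool, called after "Request:" in YAML: its name, and indented under it one key for each argument. apply_moves: Moves the arm, as the interface text tells. Its arguments: {"type":"object","properties":{"plan":{"type":"array","items":{"type":"object","properties":{"tx":{"type":"number"},"ty":{"type":"number"},"tz":{"type":"number"},"yaw":{"type":"number"},"grip":{"type":"number"}}}},"force":{"type":"number"}},"required":["plan"]}

```bash
mkdir -p pics; ls; cat > h.py <<'E'
import numpy as np,cv2
from cell import robot
def cal(n):
    c=robot.get_calibration(n); return np.array(c["camera_matrix"]),c["k1"],np.array(c["R"]),np.array(c["t"])
def ray(n,px):
    K,k1,R,t=cal(n); r,c=px
    p=cv2.undistortPoints(np.array([[[c,r]]],float),K,np.array([k1,0,0,0.]))[0,0]
    d=R.T@np.array([p[0],p[1],1]); return -R.T@t,d
def atz(n,px,z):
    o,d=ray(n,px); return o+d*(z-o[2])/d[2]
def atdepth(n,px,D):
    r,c=int(round(px[0])),int(round(px[1])); w=D[r-2:r+3,c-2:c+3]; w=w[w>0]
    o,d=ray(n,px); return o+d*np.median(w)
def proj(n,X):
    K,k1,R,t=cal(n); p,_=cv2.projectPoints(np.array(X,float).reshape(-1,1,3),cv2.Rodrigues(R)[0],t,K,np.array([k1,0,0,0.])); return p[:,0,::-1]
E
python3 - <<'E'
from h import *
for n in ["scene","top"]:
    im,D=robot.read_camera(n); np.save(f"pics/{n}_d0.npy",D); cv2.imwrite(f"pics/{n}0.png",im[:,:,::-1])
    for l,z in [("pod",0),("rocker_orange",.063),("yellow_top",.057),("green_top",.058),("dish",0),("jar",0)]:
        for q in robot.tip_of(l,n)[:2]:
            print(n,l,np.round(q["pixel"],1),round(q["confidence"],2),np.round(atz(n,q["pixel"],z),4),np.round(atdepth(n,q["pixel"],D),4))
print(robot.observe())
E
```

```text
pics
scene pod [198.2 216. ] 0.74 [ 0.5116 -0.2269  0.    ] [ 0.5489 -0.2138  0.0459]
scene rocker_orange [194.3 246. ] 0.57 [ 0.5402 -0.1304  0.063 ] [ 0.5394 -0.1306  0.062 ]
scene yellow_top [205.4 213.4] 0.61 [ 0.5836 -0.2125  0.057 ] [ 0.5834 -0.2126  0.0568]
scene green_top [176.  191.8] 0.51 [ 0.4855 -0.2952  0.058 ] [ 0.4862 -0.2949  0.0587]
scene dish [251.2 218.5] 0.73 [ 0.6907 -0.1836  0.    ] [ 0.6943 -0.1822  0.0056]
scene jar [242.4 186. ] 0.8 [ 0.6726 -0.2759  0.    ] [ 0.6952 -0.2644  0.0344]
top pod [229.9 353.4] 0.87 [ 0.5174 -0.2286  0.    ] [ 0.5126 -0.2185  0.0547]
top rocker_orange [217.1 326.8] 0.47 [ 0.5508 -0.1405  0.063 ] [ 0.5507 -0.1404  0.0636]
top yellow_top [205.6 355. ] 0.61 [ 0.5842 -0.226   0.057 ] [ 0.5842 -0.226   0.0572]
top green_top [240.2 379.7] 0.52 [ 0.4805 -0.2941  0.058 ] [ 0.4805 -0.294   0.0584]
top dish [174.8 339.2] 0.94 [ 0.6915 -0.1916  0.    ] [ 0.6902 -0.1908  0.0056]
top jar [176.5 366.2] 0.58 [ 0.6848 -0.2769  0.    ] [ 0.671  -0.2633  0.0602]
{'time': 0.7, 'qpos': array([ 1.11802740e+00,  3.41964436e-01,  1.52408389e+00, -1.31307044e-05,
        1.27540348e+00, -1.45995822e-01]), 'qvel': array([-1.40895430e-03,  5.38094356e-04, -1.44420718e-03,  7.22095234e-04,
        1.09975664e-03,  2.10888849e-05]), 'joint_efforts': array([-1.56059239e-03, -4.31026840e+01, -2.44450039e+01,  7.18975556e-02,
        4.81747405e-02,  1.19801444e-05]), 'tool_pos': array([0.15853304, 0.50051792, 0.22676461]), 'tool_rot': array([3.14145513e+00, 3.29192935e-05, 2.83482337e+00]), 'contact_force': array([-0.66870696,  0.36736728,  0.34224433]), 'torque': array([-0.00759603,  0.01002573,  0.00510473]), 'opening': 0.09176290481480154}
```

View pics/top0.png

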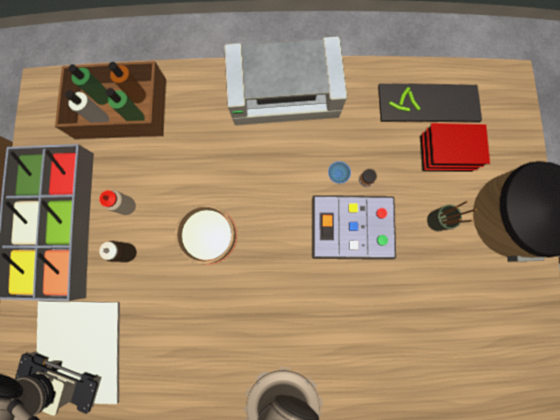

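View pics/scene0.png

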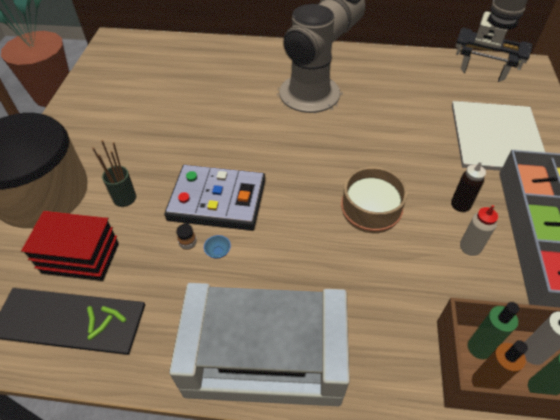

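```bash
python3 - <<'E'
import cv2
im=cv2.imread("pics/top0.png")[170:290,290:420]; cv2.imwrite("pics/top0c.png",cv2.resize(im,None,fx=5,fy=5,interpolation=cv2.INTER_CUBIC))
im=cv2.imread("pics/scene0.png")[150:270,150:280]; cv2.imwrite("pics/scene0c.png",cv2.resize(im,None,fx=5,fy=5,interpolation=cv2.INTER_CUBIC))
E
```

```text
(no output)
```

View pics/top0c.png

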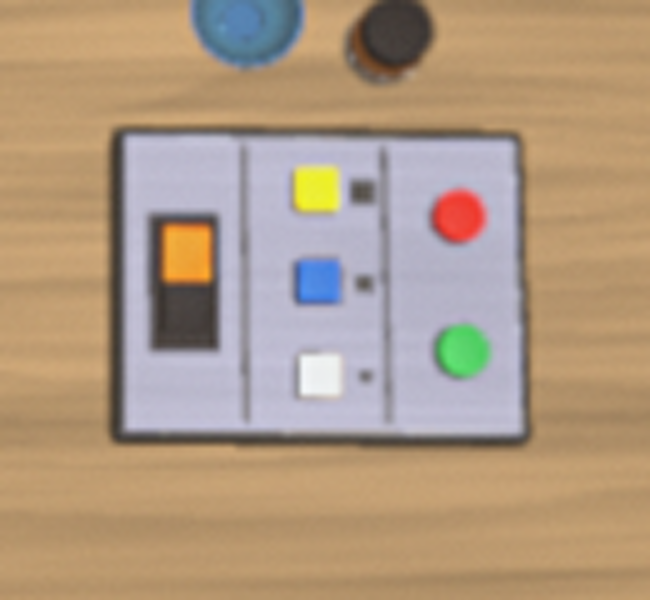

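View pics/scene0c.png

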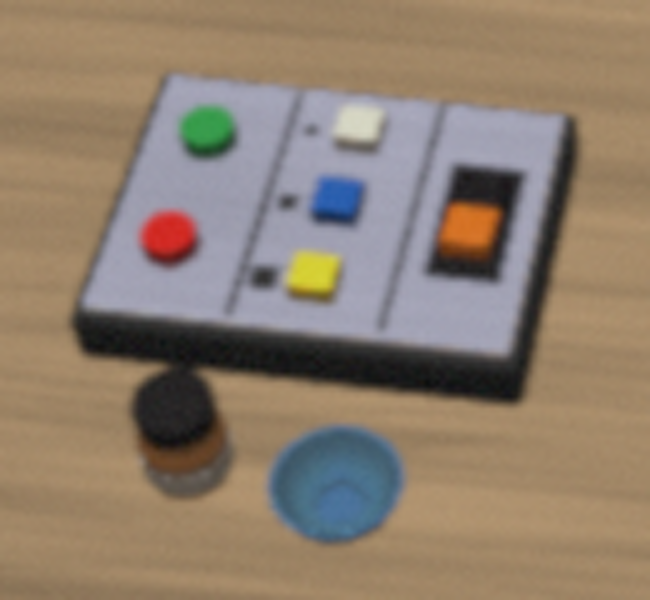

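```bash
python3 - <<'E'
from h import *
from scipy.optimize import least_squares
# segment colour blobs in pics; fit pod pose jointly
def blobs(n,box):
    im=cv2.imread(f"pics/{n}0.png"); r0,r1,c0,c1=box
    hsv=cv2.cvtColor(im,cv2.COLOR_BGR2HSV)[r0:r1,c0:c1]; H,S,V=[hsv[:,:,i].astype(int) for i in range(3)]
    rng={"orange":(9,20),"yellow":(24,34),"green":(50,75),"blue":(105,117),"red":(-1,6)}
    out={}
    for k,(a,b) in rng.items():
        m=((H>=a)&(H<=b)&(S>140)&(V>90)).astype(np.uint8)
        nn,lab,st,ce=cv2.connectedComponentsWithStats(m)
        if nn<2: continue
        i=1+np.argmax(st[1:,4]); out[k]=(ce[i][1]+r0,ce[i][0]+c0,st[i,4])
    return out
P={"yellow":(.055,.005,.057),"blue":(0,.005,.057),"green":(-.04,-.08,.058),"red":(.04,-.08,.058)}
B={"top":blobs("top",(195,260,312,398)),"scene":blobs("scene",(165,230,166,268))}
for n in B:
    for k,v in B[n].items():
        print(n,k,np.round(v,1),np.round(atz(n,v[:2],.058),4))
def w(p,k): c,s=np.cos(p[2]),np.sin(p[2]); x,y,z=P[k]; return [p[0]+c*x-s*y,p[1]+s*x+c*y,z]
def fit(cs):
    f=lambda p:np.concatenate([(atz(n,B[n][k][:2],P[k][2])-w(p,k))[:2] for n in cs for k in P if k in B[n]])
    r=least_squares(f,[.51,-.22,0]); return r.x,r.fun
for cs in (["top"],["scene"],["top","scene"]):
    p,e=fit(cs); print(cs,np.round(p,4),np.round(e*1000,1))
c,s=np.cos(p[2]),np.sin(p[2])
for k,(x,y) in dict(orange=(.022,.083),yellow=(.055,.005),green=(-.04,-.08)).items(): print(k,np.round([p[0]+c*x-s*y,p[1]+s*x+c*y],4))
E
```

```text
top orange [220.5 326.7 123. ] [ 0.5414 -0.1405  0.058 ]
top yellow [207.5 352.5  64. ] [ 0.5785 -0.2181  0.058 ]
top green [239.7 381.9  63. ] [ 0.4818 -0.3008  0.058 ]
top blue [226.  353.4  54. ] [ 0.5237 -0.2183  0.058 ]
top red [212.9 381.2  73. ] [ 0.5609 -0.303   0.058 ]
scene orange [195.2 243.4 111. ] [ 0.5401 -0.138   0.058 ]
scene yellow [204.4 212.4  62. ] [ 0.5814 -0.2156  0.058 ]
scene green [175.4 191.   57. ] [ 0.4837 -0.298   0.058 ]
scene blue [189.3 217.   58. ] [ 0.5267 -0.2141  0.058 ]
scene red [197.1 183.   68. ] [ 0.5646 -0.3008  0.058 ]
['top'] [ 0.5235 -0.2223 -0.0261] [ 0.   0.4  0.2 -1.1  0.4  0.4 -0.5  0.3]
['scene'] [ 0.5259 -0.2194 -0.0242] [-0.4 -0.1 -0.1  0.  -0.3  0.5  0.7 -0.4]
['top', 'scene'] [ 0.5247 -0.2209 -0.0251] [-1.2 -1.  -1.  -2.6 -0.9 -1.  -1.8 -1.2  0.8  1.4  1.1  1.4  1.   1.9
  2.   1. ]
orange [ 0.5488 -0.1384]
yellow [ 0.5798 -0.2172]
green [ 0.4827 -0.2998]
```

The overhead crop shows the pod with the rocker on its left, keys in the middle and buttons on the right. Yellow is at (207, 352), green at (240, 382) and orange at (220, 327). The scene view agrees, with yellow at (204, 212) and green at (175, 191). The joint fit puts the pod at about (0.525, -0.221) with yaw -0.025, and the two cameras agree within about 2–3 mm. Next I'll check clearances and work out the first move.

```bash
cat >> h.py <<'E'
def tool(dst,yaw=None):
    o=robot.observe(); p=o["tool_pos"]; y=o["tool_rot"][2]
    d=np.array(dst)-p; c,s=np.cos(y),np.sin(y)
    print("t",round(o["time"],2),"pos",np.round(p,4),"rot",np.round(o["tool_rot"],3),"F",np.round(o["contact_force"],1),"op",round(o["opening"],4))
    print(" tx %.4f ty %.4f tz %.4f"%(c*d[0]+s*d[1], s*d[0]-c*d[1], -d[2]), "" if yaw is None else "yaw %.3f"%((y-yaw+np.pi)%(2*np.pi)-np.pi))
E
python3 - <<'E'
from h import *
for n in ["top"]:
    robot.read_camera(n)
    for l in ["chopstick_cup","rice_tub","soy_bottle","mayo_bottle"]:
        for q in robot.tip_of(l,n)[:1]: print(l,np.round(q["pixel"]),q["confidence"],np.round(atz(n,q["pixel"],0),3))
print("stick tips",atz("top",(203,471),.2), atz("top",(208,440),.15))
tool([.5515,-.1385,.227],3.1165)
E
```

```text
chopstick_cup [222. 437.] 0.69 [ 0.538 -0.495  0.   ]
rice_tub [240. 214.] 0.82 [0.493 0.201 0.   ]
soy_bottle [255. 128.] 0.58 [0.452 0.466 0.   ]
mayo_bottle [209. 126.] 0.56 [0.593 0.48  0.   ]
stick tips [ 0.56398239 -0.51009732  0.2       ] [ 0.55925034 -0.44450028  0.15      ]
t 0.95 pos [0.1585 0.5005 0.2267] rot [3.141 0.    2.835] F [-0.  -0.6 -0.1] op 0.0918
 tx -0.5676 ty -0.4905 tz -0.0003 yaw -0.282
```

Request:
apply_moves:
  plan:
    - {"tx":-0.045,"ty":-0.04,"tz":0,"yaw":-0.05,"grip":-1}
    - {"tx":-0.09,"ty":-0.078,"tz":0,"yaw":-0.1,"grip":-1}
    - {"tx":-0.135,"ty":-0.117,"tz":0,"yaw":-0.15,"grip":-1}
    - {"tx":-0.18,"ty":-0.156,"tz":0,"yaw":-0.2,"grip":-1}
    - {"tx":-0.225,"ty":-0.194,"tz":0,"yaw":-0.25,"grip":-1}
    - {"tx":-0.27,"ty":-0.233,"tz":0,"yaw":-0.282,"grip":-1}
    - {"tx":-0.315,"ty":-0.272,"tz":0,"yaw":-0.282,"grip":-1}
    - {"tx":-0.36,"ty":-0.311,"tz":0,"yaw":-0.282,"grip":-1}
  force: 20

```text
time: 1.95
tool_pos: [0.4087, 0.0935, 0.227]
tool_rot: [3.141, 0.001, 3.117]
contact_force: [1.9, 1.1, 0.3]
opening: 0.0163
```

```bash
python3 -c "
from h import *
tool([.5515,-.1385,.11],3.1165)"
```

```text
t 1.95 pos [0.4087 0.0935 0.227 ] rot [3.141e+00 1.000e-03 3.117e+00] F [1.9 1.1 0.3] op 0.0163
 tx -0.1486 ty -0.2284 tz 0.1170 yaw 0.000
```

Request:
apply_moves:
  plan:
    - {"tx":-0.03,"ty":-0.045,"tz":0,"yaw":0,"grip":-1}
    - {"tx":-0.06,"ty":-0.091,"tz":0,"yaw":0,"grip":-1}
    - {"tx":-0.09,"ty":-0.137,"tz":0,"yaw":0,"grip":-1}
    - {"tx":-0.12,"ty":-0.183,"tz":0.02,"yaw":0,"grip":-1}
    - {"tx":-0.147,"ty":-0.228,"tz":0.06,"yaw":0,"grip":-1}
    - {"tx":-0.147,"ty":-0.228,"tz":0.1,"yaw":0,"grip":-1}
    - {"tx":-0.147,"ty":-0.228,"tz":0.125,"yaw":0,"grip":-1}
    - {"tx":-0.147,"ty":-0.228,"tz":0.125,"yaw":0,"grip":-1}

```text
time: 2.95
tool_pos: [0.5478, -0.136, 0.0998]
tool_rot: [3.14, -0.004, 3.116]
contact_force: [-1.0, 0.2, 0.0]
opening: 0.0005
```

```bash
python3 - <<'E'
from h import *
tool([.5515,-.1385,.08],3.1165)
for n,(r,c) in dict(top=(150,280),scene=(130,150)).items():
    im,D=robot.read_camera(n); cv2.imwrite(f"pics/{n}1.png",cv2.resize(im[r:r+140,c:c+140,::-1],None,fx=4,fy=4,interpolation=cv2.INTER_CUBIC))
p=robot.observe()["tool_pos"]; print(proj("scene",[p,[.5515,-.1385,.063]]))
E
```

```text
t 2.95 pos [ 0.5478 -0.136   0.0998] rot [ 3.14  -0.004  3.116] F [-1.   0.2  0. ] op 0.0005
 tx -0.0037 ty -0.0025 tz 0.0198 yaw -0.000
[[187.08948991 242.21132495]
 [197.19907579 242.38052523]]
```

View pics/scene1.png

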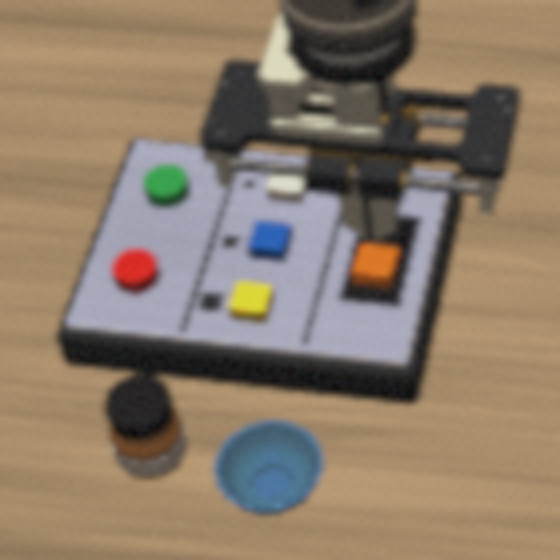

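Request:
apply_moves:
  plan:
    - {"tx":-0.004,"ty":-0.0025,"tz":0.01,"yaw":0,"grip":-1}
    - {"tx":-0.004,"ty":-0.0025,"tz":0.025,"yaw":0,"grip":-1}
    - {"tx":-0.004,"ty":-0.0025,"tz":0.03,"yaw":0,"grip":-1}
    - {"tx":-0.004,"ty":-0.0025,"tz":0.034,"yaw":0,"grip":-1}
    - {"tx":-0.004,"ty":-0.0025,"tz":0.037,"yaw":0,"grip":-1}
    - {"tx":-0.004,"ty":-0.0025,"tz":0.04,"yaw":0,"grip":-1}
    - {"tx":-0.004,"ty":-0.0025,"tz":0.042,"yaw":0,"grip":-1}
    - {"tx":-0.004,"ty":-0.0025,"tz":0.042,"yaw":0,"grip":-1}

```text
time: 4.05
tool_pos: [0.5533, -0.139, 0.0599]
tool_rot: [-3.141, 0.001, 3.117]
contact_force: [1.4, -0.6, 2.1]
opening: 0.0
```

```bash
python3 - <<'E'
from h import *
tool([.5515,-.1385,.055],3.1165)
E
```

```text
t 4.05 pos [ 0.5533 -0.139   0.0599] rot [-3.141e+00  1.000e-03  3.117e+00] F [ 1.4 -0.6  2.1] op 0.0
 tx 0.0018 ty 0.0004 tz 0.0049 yaw 0.000
```

Request:
apply_moves:
  plan:
    - {"tx":0.001,"ty":0,"tz":0.002,"yaw":0,"grip":-1}
    - {"tx":0.001,"ty":0,"tz":0.004,"yaw":0,"grip":-1}
    - {"tx":0.001,"ty":0,"tz":0.005,"yaw":0,"grip":-1}
    - {"tx":0.001,"ty":0,"tz":0.005,"yaw":0,"grip":-1}

```text
time: 4.55
tool_pos: [0.5531, -0.1391, 0.0554]
tool_rot: [-3.141, 0.003, 3.117]
contact_force: [4.8, 0.8, 6.6]
opening: 0.0003
```

Request:
apply_moves:
  plan:
    - {"tx":0,"ty":0,"tz":0.001,"yaw":0,"grip":-1}
    - {"tx":0,"ty":0,"tz":0.002,"yaw":0,"grip":-1}
    - {"tx":0,"ty":0,"tz":0.002,"yaw":0,"grip":-1}

```text
time: 4.92
tool_pos: [0.5533, -0.1392, 0.0549]
tool_rot: [-3.141, 0.003, 3.117]
contact_force: [1.7, 1.9, 17.7]
opening: 0.0006
```

Request:
apply_moves:
  plan:
    - {"tx":0,"ty":0,"tz":-0.02,"yaw":0,"grip":-1}
    - {"tx":0,"ty":0,"tz":-0.042,"yaw":0,"grip":-1}
    - {"tx":0,"ty":0,"tz":-0.042,"yaw":0,"grip":-1}
    - {"tx":-0.015,"ty":-0.04,"tz":-0.042,"yaw":0,"grip":-1}
    - {"tx":-0.0285,"ty":-0.0775,"tz":-0.042,"yaw":0,"grip":-1}
    - {"tx":-0.0285,"ty":-0.0775,"tz":-0.042,"yaw":0,"grip":-1}
    - {"tx":-0.0285,"ty":-0.0775,"tz":-0.042,"yaw":0,"grip":-1}

```text
time: 5.8
tool_pos: [0.5773, -0.2162, 0.093]
tool_rot: [3.14, -0.003, 3.116]
contact_force: [-0.2, 0.6, 0.9]
opening: 0.0005
```

```bash
python3 - <<'E'
from h import *
tool([.5798,-.2172,.062],3.1165)
for n,(r,c) in dict(top=(150,280),scene=(130,150)).items():
    im,D=robot.read_camera(n); cv2.imwrite(f"pics/{n}2.png",cv2.resize(im[r:r+140,c:c+140,::-1],None,fx=4,fy=4,interpolation=cv2.INTER_CUBIC))
E
```

```text
t 5.8 pos [ 0.5773 -0.2162  0.093 ] rot [ 3.140e+00 -3.000e-03  3.116e+00] F [-0.2  0.6  0.9] op 0.0005
 tx -0.0025 ty -0.0010 tz 0.0310 yaw -0.000
```

View pics/scene2.png

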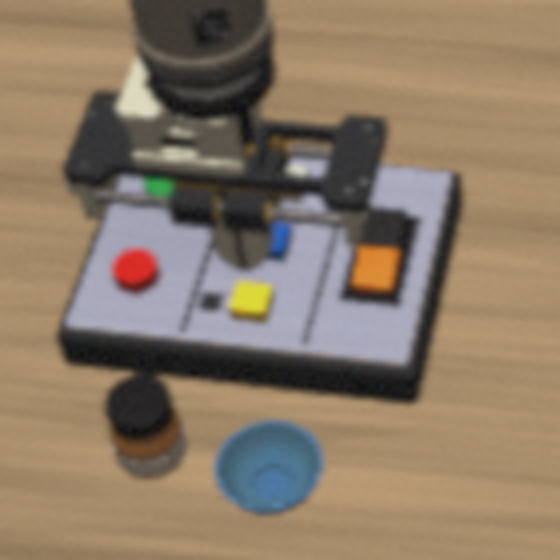

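View pics/top2.png

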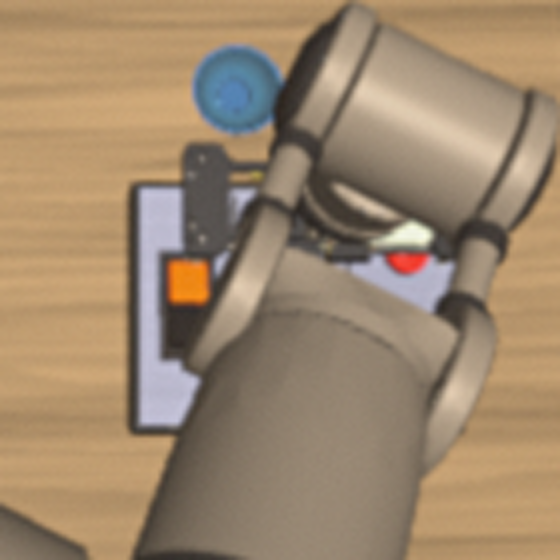

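The rocker's black end is now raised and its orange end is down, at (376, 268) in the scene crop. The pod hasn't moved, and the closed tip sits above the yellow key (251, 297). Next I'll press yellow.

Request:
apply_moves:
  plan:
    - {"tx":-0.0025,"ty":-0.001,"tz":0.015,"yaw":0,"grip":-1}
    - {"tx":-0.0025,"ty":-0.001,"tz":0.03,"yaw":0,"grip":-1}
    - {"tx":-0.0025,"ty":-0.001,"tz":0.034,"yaw":0,"grip":-1}
    - {"tx":-0.0025,"ty":-0.001,"tz":0.037,"yaw":0,"grip":-1}
    - {"tx":-0.0025,"ty":-0.001,"tz":0.04,"yaw":0,"grip":-1}
    - {"tx":-0.0025,"ty":-0.001,"tz":0.042,"yaw":0,"grip":-1}
    - {"tx":-0.0025,"ty":-0.001,"tz":0.042,"yaw":0,"grip":-1}

```text
time: 6.78
tool_pos: [0.5813, -0.2182, 0.0528]
tool_rot: [-3.141, 0.001, 3.117]
contact_force: [0.5, -0.5, -0.5]
opening: 0.0006
```

Request:
apply_moves:
  plan:
    - {"tx":0,"ty":0,"tz":0.001,"yaw":0,"grip":-1}
    - {"tx":0,"ty":0,"tz":0.002,"yaw":0,"grip":-1}
    - {"tx":0,"ty":0,"tz":0.003,"yaw":0,"grip":-1}
    - {"tx":0,"ty":0,"tz":0.003,"yaw":0,"grip":-1}

```text
time: 7.28
tool_pos: [0.5814, -0.2183, 0.0512]
tool_rot: [-3.141, 0.001, 3.117]
contact_force: [-2.5, 2.1, 11.5]
opening: 0.0001
```

Request:
apply_moves:
  plan:
    - {"tx":0,"ty":0,"tz":0.001,"yaw":0,"grip":-1}
    - {"tx":0,"ty":0,"tz":-0.02,"yaw":0,"grip":-1}
    - {"tx":0,"ty":0,"tz":-0.045,"yaw":0,"grip":-1}
    - {"tx":0,"ty":0,"tz":-0.045,"yaw":0,"grip":-1}
    - {"tx":0.045,"ty":-0.04,"tz":-0.045,"yaw":0,"grip":-1}
    - {"tx":0.0967,"ty":-0.084,"tz":-0.045,"yaw":0,"grip":-1}
    - {"tx":0.0967,"ty":-0.084,"tz":-0.045,"yaw":0,"grip":-1}
    - {"tx":0.0967,"ty":-0.084,"tz":-0.045,"yaw":0,"grip":-1}

```text
time: 8.28
tool_pos: [0.4821, -0.2997, 0.094]
tool_rot: [3.141, -0.0, 3.115]
contact_force: [-0.1, 0.3, -0.1]
opening: 0.0005
```

```bash
python3 - <<'E'
from h import *
tool([.4827,-.2998,.062],3.1165)
for n,(r,c) in dict(scene=(130,150)).items():
    im,D=robot.read_camera(n); cv2.imwrite(f"pics/{n}3.png",cv2.resize(im[r:r+140,c:c+140,::-1],None,fx=4,fy=4,interpolation=cv2.INTER_CUBIC))
for n,px in (("scene",(204.6,212.6)),("scene",(195.5,210))): print(atdepth(n,px,D))
E
```

```text
t 8.28 pos [ 0.4821 -0.2997  0.094 ] rot [ 3.141 -0.     3.115] F [-0.1  0.3 -0.1] op 0.0005
 tx -0.0006 ty -0.0001 tz 0.0320 yaw -0.001
[ 0.57720925 -0.21668111  0.05206047]
[ 0.54196516 -0.23202142  0.04690213]
```

View pics/scene3.png

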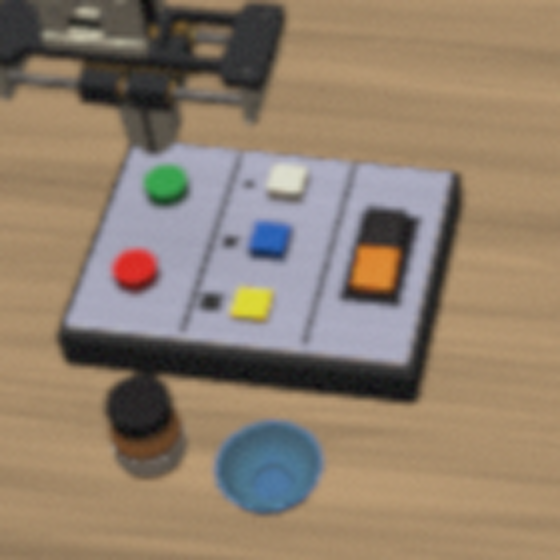

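The rocker is on, and the yellow key is lowered: it looks flatter, with its top at about 52 mm by depth. The pod hasn't moved, and the tip is behind and above green (165, 183). Next I'll press green.

Request:
apply_moves:
  plan:
    - {"tx":-0.0005,"ty":0,"tz":0.015,"yaw":0,"grip":-1}
    - {"tx":-0.0005,"ty":0,"tz":0.03,"yaw":0,"grip":-1}
    - {"tx":-0.0005,"ty":0,"tz":0.035,"yaw":0,"grip":-1}
    - {"tx":-0.0005,"ty":0,"tz":0.039,"yaw":0,"grip":-1}
    - {"tx":-0.0005,"ty":0,"tz":0.042,"yaw":0,"grip":-1}
    - {"tx":-0.0005,"ty":0,"tz":0.044,"yaw":0,"grip":-1}
    - {"tx":-0.0005,"ty":0,"tz":0.044,"yaw":0,"grip":-1}
    - {"tx":-0.0005,"ty":0,"tz":0.044,"yaw":0,"grip":-1}

```text
time: 9.32
tool_pos: [0.4829, -0.2993, 0.0521]
tool_rot: [3.141, 0.001, 3.117]
contact_force: [-3.8, 5.0, 11.7]
opening: 0.0003
```

Request:
apply_moves:
  plan:
    - {"tx":0,"ty":0,"tz":0.001,"yaw":0,"grip":-1}
    - {"tx":0,"ty":0,"tz":0.001,"yaw":0,"grip":-1}
    - {"tx":0,"ty":0,"tz":-0.02,"yaw":0,"grip":-1}
    - {"tx":0,"ty":0,"tz":-0.06,"yaw":0,"grip":-1}
    - {"tx":0,"ty":0,"tz":-0.11,"yaw":0,"grip":-1}
    - {"tx":0.04,"ty":0,"tz":-0.16,"yaw":0,"grip":-1}
    - {"tx":0.08,"ty":0,"tz":-0.17,"yaw":0,"grip":-1}
    - {"tx":0.08,"ty":0,"tz":-0.17,"yaw":0,"grip":-1}

```text
time: 10.32
tool_pos: [0.4016, -0.2984, 0.2225]
tool_rot: [-3.139, 0.002, 3.115]
contact_force: [0.7, 1.2, 0.3]
opening: 0.0007
```

```bash
python3 - <<'E'
from h import *
tool([.4827,-.2998,.2])
im,D=robot.read_camera("scene"); cv2.imwrite("pics/scene4.png",cv2.resize(im[120:260,130:270,::-1],None,fx=4,fy=4,interpolation=cv2.INTER_CUBIC))
D0=np.load("pics/scene_d0.npy"); im0=cv2.imread("pics/scene0.png")[:,:,::-1]
for nm,X in dict(yellow=(.5798,-.2172,.054),blue=(.5248,-.2158,.057),white=(.47,-.2145,.057),green=(.4827,-.2998,.058),red=(.5627,-.3018,.058),orange_end=(.552,-.1385,.055),black_end=(.505,-.1373,.056)).items():
    px=proj("scene",[X])[0]; print(nm,np.round(px,1),"z0 %.4f z1 %.4f"%(atdepth("scene",px,D0)[2],atdepth("scene",px,D)[2]))
im2,_=robot.read_camera("top"); cv2.imwrite("pics/top4.png",im2[:,:,::-1])
for l in ["dish","jar","rice_tub","chopstick_cup","soy_bottle","mayo_bottle"]:
    q=robot.tip_of(l,"top"); 
    if q: print(l,np.round(atz("top",q[0]["pixel"],0),3))
d=np.abs(im.astype(int)-im0).max(2)>40; r,c=np.nonzero(d[160:,:]); print("changed px rows>=160",len(r), (r.min()+160,r.max()+160,c.min(),c.max()) if len(r) else "")
E
```

```text
t 10.32 pos [ 0.4016 -0.2984  0.2225] rot [-3.139e+00  2.000e-03  3.115e+00] F [0.7 1.2 0.3] op 0.0007
 tx -0.0811 ty 0.0007 tz 0.0225 
yellow [204.9 212.1] z0 0.0577 z1 0.0514
blue [188.9 216.6] z0 0.0586 z1 0.0581
white [174.5 220.9] z0 0.0580 z1 0.0576
green [175.1 190.4] z0 0.0590 z1 0.0589
red [196.5 182.8] z0 0.0599 z1 0.0577
orange_end [199.2 242.6] z0 0.0601 z1 0.0539
black_end [186.2 245.8] z0 0.0551 z1 0.0631
dish [ 0.691 -0.184  0.   ]
jar [ 0.677 -0.276  0.   ]
rice_tub [0.5   0.212 0.   ]
chopstick_cup [ 0.539 -0.504  0.   ]
soy_bottle [0.459 0.468 0.   ]
mayo_bottle [ 0.692 -0.187  0.   ]
changed px rows>=160 116 (np.int64(182), np.int64(209), np.int64(207), np.int64(250))
```

View pics/scene4.png

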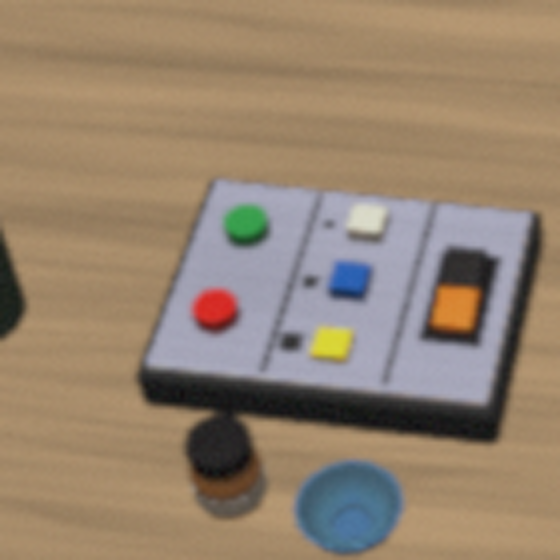

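The final picture shows the rocker on, yellow in and green out. The only picture changes are at the rocker and yellow key. Handing in.

```bash
python3 -c "
from cell import robot
print(robot.hand_in())"
```

```text
the job is handed in; nothing more can be done
None
```

I pressed the orange end of the rocker down, then the yellow key, then the green button, using the closed fingertips. Then I lifted clear and handed in at about 10 s on the robot's clock; no verdict was reported.

**Presses:** each one ended with a clear rise in force at the expected stop height:

| Control | Force at stop | Tip height |
|---|---|---|
| Rocker | 18 N | 54.9 mm |
| Yellow key | 11.5 N | 51.2 mm |
| Green button | 11.7 N | 52.1 mm |

**Last checks, from scene-camera depth:**
- **Pressed controls:** the orange end reads 53.9 mm and the black end is raised to 63 mm. Yellow is down at 51.4 mm, from 57.7 mm before.
- **Green:** sprung back to 58.9 mm.
- **White and blue:** unchanged within 0.5 mm.
- **Red:** it read 2.2 mm lower than before (59.9 to 57.7 mm). That still matches its unpressed height of 58 mm, and the tip never came near it, so I take this as depth noise.
- **Pod and surroundings:** below the gripper's part of the scene picture, the only changes were at the rocker and the yellow key. The pod and bystanders therefore look unmoved.
- **Checks that disagreed:** the network put the mayo bottle where the bowl stands, which I discounted because the picture showed no change there. Its tub reading was about 13 mm off the first one and the other bystanders' up to about 9 mm. I put that down to network error for the same reason.

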